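# Tap the finial over its hole in the newel cap and press it home

## Robot

A 6-joint arm with a two-finger parallel gripper is mounted at the origin on a cart in front of the work surface, level with it; the furniture and walls round the work are solid. World frame = base frame: x ahead of the robot, y to its left, z up, the work surface at z = 0. Lengths are in m, angles in rad, forces in N, time in s.
With the tool pointing down it reaches from about 0.3 to 0.775 m from the base axis. Payload 14.6 kg.
Tool frame: the origin (TCP) lies midway between the tips of the shut fingers; the grasp point (between the pads) lies 19 mm behind it (ctrl.grip_depth is the z of the grasp point in the tool frame, in m); z points along the fingers, y is the line along which they close (so a half turn about z gives the same grasp; the last joint's range is limited). The gripper opens to 94 mm and grips with 3 to 60 N. Pads are 16 mm wide; open, the fingers measure 119 mm over their backs; the gripper's body (75 mm by 177 mm) begins 78 mm behind the grasp point.
Start: joints at [1.229, 0.3, 1.521, -0, 1.321, -0.067], TCP at [0.149, 0.529, 0.205] pointing down, gripper open.
Joint ranges: [-3.03, 3.03], [-0.79, 2.21], [0.23, 2.52], [-1.04, 4.18], [0, 3.07], [-2.55, 2.55]. Speed limits (rad/s): [2.22, 2.22, 2.57, 3.14, 3.14, 3.14].

## Interface

Orientations are given as [roll, pitch, yaw] about the fixed x, y, z axes, in that order (R = Rz(yaw) Ry(pitch) Rx(roll)).
In Python, from station import ctrl gives the robot as it stands. The module is installed in compiled form; this text tells all that it offers.
- The arm moves only by the tool carry_out, never from a script. Its argument "commands" is a list of rows, each a list of 3 entries, a list of its own where there are three numbers: the closure, from 0 (fully open) to 1 (shut), then the shift along the tool's x, y, z in mm, then the turn, a rotation vector about the tool's x, y, z in rad. In form: [[gripper, [tx, ty, tz], [wx, wy, wz]], ...]. A call has 1 to 10 rows; each row shifts and turns the commanded pose from where the row before left it, along the tool's axes as they then stand; what a row does not reach is not made up. A row lasts 1/8 s, in which the tool goes at most 62.5 mm and 10.7 degrees, less where a joint would pass 70% of its speed; a pose out of reach is approached as far as the arm can. A call with a gripper value outside its range is refused whole. The fingers move at their own pace and stop on an object; "squeeze" is the grip in N (left out, the last holds). Time passes only in rows, so rows that do not move let the fingers close. It gives the time, the measured TCP pose, the force, the opening and the grip force at its end, in the units of the state.
- ctrl.get_obs(): the state, without advancing time (a new reading comes with each control period).
- ctrl.camera(name): name is "scene" or "top" or "wrist"; returns a dict with "img" (480x640x3 uint8, blue, green, red), "camera_matrix" (3x3 intrinsics, pixels), "rvec" (rotation vector, rad) and "tvec" (3), from world to camera coordinates, as OpenCV has them. Camera axes: x right, y down, z forward; pixel columns grow to the right and rows downward; lengths in m; the calibration is good to about 2 mm. A picture is of the moment at which its call begins. There is no depth.
- ctrl.hand_in(): hands the job in; it is judged then, once.
Trained networks look in the newest picture that a camera, given by its name, has taken for a name from the list of things; names that differ only in an ending like _2 or _b are one class to them, and where a whole thing is asked for, a point or a joint stands for the part that bears it (a point fixed in the world has none). Each returns a list of dicts, best first, with "score" (0 to 1); they miss things now and then, are a little off and sometimes report something else, mostly with a low value. They report only what shows in the picture. A call takes as long as a camera call. They do not tell look-alikes from the thing itself.
- ctrl.outline_of(thing, camera): "region" (480x640 bool, what is visible of it).
- ctrl.place_of(thing, camera): "at" ([x, y, z] in m, in world coordinates, good to about 4 mm: a listed point, or the origin of a listed thing).
The state is a dict: "time_s": time; "qpos": joint angles; "joint_vel": joint speeds; "tau": joint torques, N m; "ee_pos": TCP position; "eef_rot": TCP orientation; "force": force on the tool from outside, world axes, zero at the start; "moment": the same for the moment, N m; "grip_width": finger opening in m; "grip_force": force on a finger pad.
Only numpy, scipy, OpenCV 4.12 (cv2) and the standard library are available. Lean on these libraries where they do the work, as an engineer would, in place of code of your own. Each camera call takes 0.05 s, during which the arm holds its last target. There are 200 camera calls.

## Task

The dark ball finial stands unsteadily on its stub tenon, off centre on the cap of the newel top on the right of the bench; the hole for the tenon is in the middle of that cap. With a fingertip against its foot, nudge it across lightly until the tenon drops into the hole, then press down on top of the finial with a fingertip so that it sits fully home and upright, and take the hand away. Do not pick it up or tip it over, do not shift the newel top, and leave the other things on the bench alone.

Things in the scene. Friction and masses are not known exactly. Their poses are not given: they have to be found in the camera images.
- finial: Dark wood turned ball finial, loose, about 80 g, round about its z axis, 64 mm tall; origin at the centre of the underside of its tenon, z up. The tenon, on which it stands at the start, is 26 mm across and 6 mm long; above it come the foot disc, a thin neck and a 32 mm ball. It starts 20 to 35 mm off the hole, any way. When home its origin is 6 mm below cap_hole.
- finial_foot (a point): Centre of the finial's foot disc, 10.5 mm above its origin. The disc is its widest part, 48 mm across, from 6 to 15.5 mm above the origin. Pushed slowly at this disc the finial slides upright; pushed at the ball it topples.
- finial_top (a point): Centre of the small flat button (10 mm across) on top of the ball, 64 mm above the finial's origin: the place to press down.
- cap_hole (a point): Centre of the mouth of the round hole in the middle of the newel cap, level with the cap's flat 100 x 100 mm top (76 mm above the bench), z up. Hole 28 mm across, 12 mm deep. Within about 6 mm of centre the finial leans into the hole; pushed on slowly to the centre it rights itself as the tenon falls in by its own weight.
- newel_cap: Newel top of orange-brown wood, loose, 0.7 kg: a sawn-off post 74 x 74 mm, 46 mm high, with the 100 x 100 x 20 mm cap board glued on (a bead round its lower edge is 106 mm wide); total height 76 mm. Origin at the centre of its underside, z up, x and y along its sides; any yaw. Stands on the bench; a push of 3 to 5 N at the cap slides it.
- finished_newel: The same newel top with its finial already glued in place, on the left of the bench, 106 x 106 x 134 mm; origin at the centre of its underside. To be left alone.
- glue_bottle: White glue bottle with orange nozzle, 59 mm across, 198 mm tall, near the front left corner; origin at the centre of its underside. To be left alone.
- folding_rule: Folded wooden rule, 14 x 166 x 14 mm, lying along the right edge of the bench; origin under its middle. To be left alone.
- sanding_block: Cork sanding block, 61 x 110 x 34 mm, beyond the newel top; origin under its middle. To be left alone.
- carpenter_pencil: Red flat pencil, 13 x 169 x 8 mm, lying by the front edge on the right; origin under its middle. To be left alone.
Not all that is in view belongs to the job. What is shaped like the finial but red is not meant.

How it is judged:
On the way, in this order (a step that is already met when the one before it is completed fails the run):
1. the tenon has dropped into the hole (z of finial in the frame of cap_hole below -0.0045 m and horizontal distance between finial and cap_hole below 0.003 m and angle between the z axis of finial and the z axis of cap_hole, either way round below 0.05 rad), for 0.2 s.
2. the seated finial is pressed down on its top with the fingers (all of step 1 and contact force between the fingers and finial above 2 N and z of the grasp point in the frame of finial above 0.06 m), for 0.1 s.
At the end, for the whole second after the job is handed in: The tenon is in the hole: the finial's origin is at least 4.5 mm below the cap's top (6 mm is home), within 3 mm of the hole's axis, upright within 0.05 rad and still, and the newel top is within 15 mm of where it stood (all of step 1 and angle between finial's own z axis and vertical below 0.05 rad and linear speed of finial below 0.01 m/s and distance of newel_cap from where it was at the start of the episode below 0.015 m); the robot touches nothing.
It fails at once if the finial is tipped over (more than 0.45 rad) (angle between finial's own z axis and vertical above 0.45 rad).
It fails at once if the finial is lifted off the cap (origin more than 8 mm above the cap's top) (z of finial in the frame of cap_hole above 0.008 m).
It fails at once if the newel top is shifted more than 15 mm (distance of newel_cap from where it was at the start of the episode above 0.015 m).
It fails at once if the finished newel top, glue bottle, folding rule, sanding block or pencil is moved more than 15 mm (distance of any of finished_newel, glue_bottle, folding_rule, sanding_block, carpenter_pencil from where it was at the start of the episode above 0.015 m).
It also fails if it takes over 48 s, if anything falls off the work surface, if the arm or the gripper's body presses on something with over 40 N, if the wrist force passes 120 N, or if a joint passes its speed limit or range.

## Working session

There is one attempt and no reset: what is moved stays moved. The work goes in short steps, Python scripts to look and compute and a tool call to move; the robot and the scene stay as the last step left them, time stands still between calls to the robot, and variables do not carry over. Pictures are saved under pics/ and viewed, at most 10 in all, crops included, and the job is handed in when it is done.

Besides the shell and the picture viewer there is one more tool, called as name(argument=value, ...) on one line, values as JSON. carry_out: Moves the arm, as the interface text tells. Its arguments: {"type":"object","properties":{"commands":{"type":"array","items":{"type":"array"}},"squeeze":{"type":"number"}},"required":["commands"]}

```bash
mkdir -p pics
python3 - <<'E'
from station import ctrl
import cv2,numpy as np
o=ctrl.get_obs();print(o['time_s'],o['ee_pos'],o['eef_rot'],o['grip_width'],ctrl.grip_depth)
ims=[]
for c in ['scene','top']:
    r=ctrl.camera(c);cv2.imwrite(f'pics/{c}0.png',r['img'])
    print(c,r['camera_matrix'].tolist(),r['rvec'].ravel(),r['tvec'].ravel())
    for t in ['finial','finial_foot','finial_top','cap_hole','newel_cap','finished_newel']:
        print(t,[(round(d['score'],2),np.round(d['at'],4).tolist()) for d in ctrl.place_of(t,c)])
E
```

```text
0.0 [0.14916997 0.52909943 0.20487988] [-3.14040615e+00 -7.98453315e-05  2.86674456e+00] 0.09409123658947231 -0.0188
scene [[528.886419217544, 0.0, 318.32861433794864], [0.0, 528.886419217544, 231.51107533506294], [0.0, 0.0, 1.0]] [ 2.10477909 -0.93567768  0.46384416] [-0.34588236  0.32184592  0.8934457 ]
finial [(0.9, [0.4839, -0.1576, 0.0742])]
finial_foot [(0.96, [0.4869, -0.1653, 0.0899])]
finial_top [(0.55, [0.4907, -0.1617, 0.1379]), (0.49, [0.4462, 0.288, 0.0607])]
cap_hole [(0.82, [0.5153, -0.1612, 0.0782])]
newel_cap [(0.96, [0.5178, -0.1615, 0.002])]
finished_newel [(0.84, [0.5678, 0.2387, -0.0057])]
top [[464.4440500667495, 0.0, 317.92931780724524], [0.0, 464.4440500667495, 239.3564574327374], [0.0, 0.0, 1.0]] [ 2.19588252 -2.15030276  0.13324991] [-0.01825259  0.5116955   1.07016734]
finial [(0.75, [0.4427, 0.2884, -0.0031]), (0.72, [0.4909, -0.1596, 0.0746])]
finial_foot [(0.91, [0.4438, 0.2902, 0.0076]), (0.63, [0.5187, -0.3097, 0.0024]), (0.6, [0.4899, -0.1605, 0.087])]
finial_top [(0.92, [0.4415, 0.2913, 0.0627]), (0.82, [0.4888, -0.163, 0.1392])]
cap_hole [(0.94, [0.5116, -0.1678, 0.0788])]
newel_cap [(0.84, [0.5165, -0.1604, -0.0004])]
finished_newel [(0.69, [0.5684, 0.2385, 0.0012])]
```

View pics/top0.png

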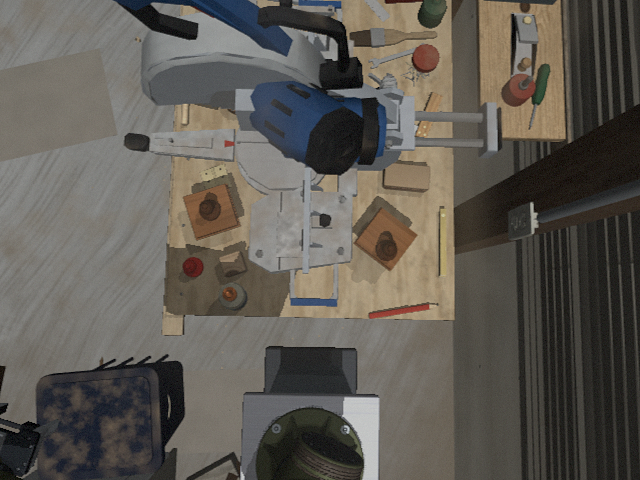

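View pics/scene0.png

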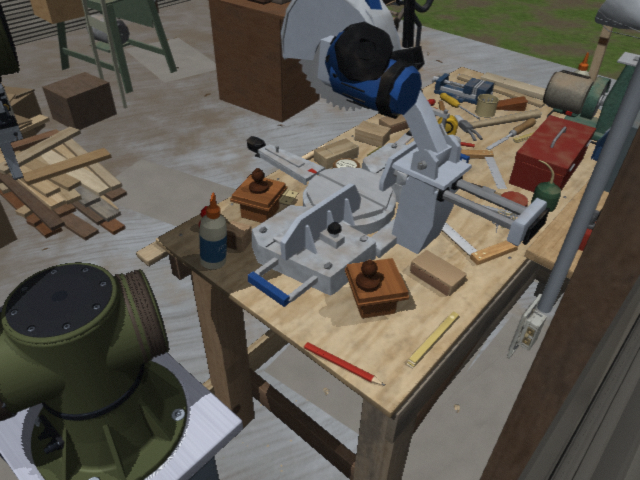

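The dark finial stands on the right-hand newel at about (386,245) in the top view and (370,275) in the scene view. The red look-alike is at (193,267) in the top view. The hole lies beyond the finial, roughly in +x, so I'll move over there for a wrist-camera look.

carry_out(commands=[[1,[0,0,-50],[0,0,-0.1375]],[1,[0,0,-50],[0,0,-0.1375]],[1,[-18,-46,0],[0,0,0]],[1,[-18,-46,0],[0,0,0]],[1,[-18,-46,0],[0,0,0]],[1,[-18,-46,0],[0,0,0]],[1,[-18,-46,0],[0,0,0]],[1,[-18,-46,0],[0,0,0]],[1,[-18,-46,0],[0,0,0]],[1,[-18,-46,0],[0,0,0]]])

```text
time_s: 1.95
ee_pos: [0.2935, 0.1599, 0.3057]
eef_rot: [3.141, 0.001, -3.141]
force: [1.3, -1.0, -0.7]
grip_width: 0.0008
grip_force: 0.0
```

carry_out(commands=[[1,[-18,-46,0],[0,0,0]],[1,[-18,-46,0],[0,0,0]],[1,[-18,-46,0],[0,0,0]],[1,[-18,-46,0],[0,0,0]],[1,[-18,-46,0],[0,0,0]],[1,[-18,-46,0],[0,0,0]],[1,[-18,-46,0],[0,0,0]],[1,[0,0,0],[0,0,0]]])

```text
time_s: 2.95
ee_pos: [0.4196, -0.1627, 0.3047]
eef_rot: [3.141, -0.001, 3.139]
force: [0.5, 0.0, 0.5]
grip_width: 0.0004
grip_force: 0.0
```

```bash
cat > h.py <<'E'
from station import ctrl
import cv2,numpy as np
def look(cams,things=('finial','finial_foot','finial_top','cap_hole','newel_cap')):
    for c in cams:
        r=ctrl.camera(c)
        for t in things:
            print(c,t,[(round(d['score'],2),np.round(d['at'],4).tolist()) for d in ctrl.place_of(t,c)])
    return r
def ray(r,uv,z):
    K,R=r['camera_matrix'],cv2.Rodrigues(r['rvec'])[0]
    n=cv2.undistortPoints(np.float64(uv).reshape(-1,1,2),K,None).reshape(-1,2)
    d=np.c_[n,np.ones(len(n))]@R; c=-R.T@r['tvec'].ravel()
    return c+d*((z-c[2])/d[:,2])[:,None]
E
python3 - <<'E'
from h import *
o=ctrl.get_obs();print(o['time_s'],o['ee_pos'],o['eef_rot'],o['force'],o['grip_width'])
r=look(['wrist']);cv2.imwrite('pics/w1.png',r['img'])
np.savez('w1.npz',**{k:r[k] for k in r})
print(r['camera_matrix'].tolist(),r['rvec'].ravel(),r['tvec'].ravel())
E
```

```text
2.95 [ 0.41963985 -0.16269757  0.30471607] [ 3.14114629e+00 -1.38474342e-03  3.13880056e+00] [0.48552935 0.00283735 0.46259382] 0.0004285079998636687
wrist finial [(0.72, [0.4888, -0.16, 0.078])]
wrist finial_foot [(0.91, [0.445, 0.2874, 0.0115]), (0.62, [0.4864, -0.1577, 0.0864])]
wrist finial_top [(0.76, [0.4874, -0.1587, 0.1414]), (0.42, [0.5131, -0.1632, -0.0007])]
wrist cap_hole []
wrist newel_cap [(0.73, [0.5104, -0.1649, 0.0013]), (0.47, [0.4876, -0.1621, 0.0741])]
[[343.50620508171676, 0.0, 318.6618728623765], [0.0, 343.50620508171676, 247.10533087141397], [0.0, 0.0, 1.0]] [-2.06920815 -2.06432342 -0.3018429 ] [ 0.16008019 -0.46039528  0.36860983]
```

View pics/w1.png

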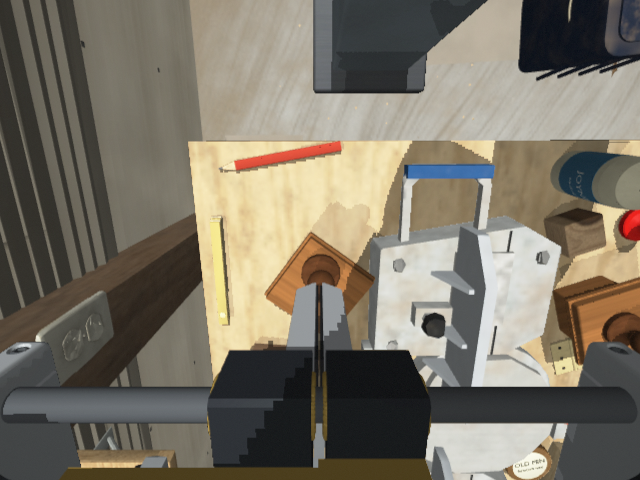

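The wrist camera sits ahead of the fingers and looks back, so the fingers hide the hole. The finial is at (322,268) and the cap corners are at about (312,233), (265,293) and (374,278). I'll sidestep and come closer for a clear view.

carry_out(commands=[[1,[-15,-35,20],[0,0,0]],[1,[-15,-35,20],[0,0,0]],[1,[0,0,0],[0,0,0]]])

```text
time_s: 3.62
ee_pos: [0.4493, -0.2311, 0.2638]
eef_rot: [3.14, -0.002, 3.141]
force: [-0.2, 0.9, -0.1]
grip_width: 0.0003
grip_force: 0.0
```

Run:
```python
from h import *
o=ctrl.get_obs();print(o['time_s'],o['ee_pos'],o['eef_rot'],o['force'])
r=look(['wrist']);np.savez('w2.npz',**{k:r[k] for k in r})
P,_=cv2.projectPoints(np.float64([[.5,-.163,.1]]),r['rvec'],r['tvec'],r['camera_matrix'],None);u,v=P.ravel().astype(int);print(u,v)
x0,y0=max(0,u-100),max(0,v-75)
cv2.imwrite('pics/w2.png',cv2.resize(r['img'][y0:y0+150,x0:x0+200],None,fx=4,fy=4,interpolation=cv2.INTER_CUBIC));print(x0,y0)
```

```text
3.625 [ 0.44928615 -0.23109201  0.26379126] [ 3.14016442e+00 -2.48856874e-03  3.14104447e+00] [-0.22425587  0.86615969 -0.07378168]
wrist finial [(0.72, [0.4899, -0.1585, 0.0779])]
wrist finial_foot [(0.67, [0.4848, -0.1553, 0.0871])]
wrist finial_top [(0.64, [0.49, -0.1585, 0.1429]), (0.64, [0.5127, -0.1646, 0.0749])]
wrist cap_hole [(0.88, [0.5118, -0.1653, 0.0746]), (0.49, [0.5174, -0.309, 0.0007])]
wrist newel_cap [(0.85, [0.5119, -0.1641, 0.0014])]
380 276
280 201
```

View pics/w2.png

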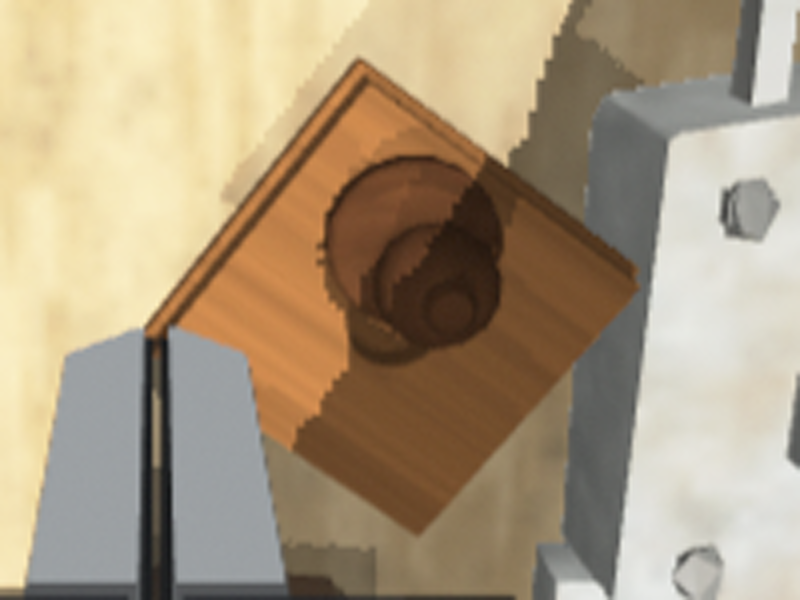

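In the crop the cap's top corners are at about (368,80), (637,290), (420,535) and (165,330). The foot disc rim spans 327 to 502 with its top at 157, the button is at (452,305), and the hole's visible edge is at (390,364). I'll convert these to world positions.

Run:
```python
from h import *
r=np.load('w2.npz')
f=lambda p,z: ray(r,np.float64(p)/4+[280,201],z)
c=f([[368,80],[637,290],[420,535],[165,330]],.076);print(c.round(4).tolist(),c.mean(0))
print('diag mids',(c[0]+c[2])/2,(c[1]+c[3])/2,np.linalg.norm(c-np.roll(c,1,0),axis=1))
print('foot',f([[414,245],[327,245],[502,245],[414,157]],.0915).round(4).tolist())
print('button',f([[452,305]],.140)); print('hole edge',f([[390,364],[348,318]],.076))
```

```text
[[0.4449, -0.1712, 0.076], [0.5061, -0.0916, 0.076], [0.585, -0.1493, 0.076], [0.5183, -0.2264, 0.076]] [ 0.51357283 -0.15960168  0.076     ]
diag mids [ 0.51494206 -0.16021424  0.076     ] [ 0.51220361 -0.15898913  0.076     ] [0.09186605 0.10040464 0.09772474 0.10196927]
foot [[0.4871, -0.1592, 0.0915], [0.4871, -0.1827, 0.0915], [0.4872, -0.1353, 0.0915], [0.4624, -0.1605, 0.0915]]
button [[ 0.48542214 -0.15916958  0.14      ]]
hole edge [[ 0.52898005 -0.16105692  0.076     ]
 [ 0.51463023 -0.1738277   0.076     ]]
```

carry_out(commands=[[1,[5,35,30],[0,0,0]],[1,[6,36,30],[0,0,0]],[1,[0,0,40],[0,0,0]],[1,[0,0,40],[0,0,0]],[1,[0,0,25],[0,0,0]],[1,[0,0,12],[0,0,0]],[1,[0,0,5],[0,0,0]],[1,[0,0,0],[0,0,0]],[1,[0,0,0],[0,0,0]]])

```text
time_s: 5.05
ee_pos: [0.4388, -0.1598, 0.0842]
eef_rot: [-3.141, 0.001, -3.141]
force: [0.0, -0.4, 0.1]
grip_width: 0.0003
grip_force: 0.0
```

Run:
```python
from h import *
o=ctrl.get_obs();print(o['time_s'],o['ee_pos'],o['eef_rot'],o['force'])
r=ctrl.camera('scene');im=r['img'][220:330,310:430];a=cv2.resize(im,(480,440),interpolation=cv2.INTER_CUBIC)
r=ctrl.camera('wrist');np.savez('w3.npz',**{k:r[k] for k in r});b=r['img'][100:400,220:420]
cv2.imwrite('pics/3.png',np.hstack([a,cv2.resize(b,(293,440))]))
```

```text
5.05 [ 0.4387759  -0.1597603   0.08424727] [-3.14102130e+00  1.23642894e-03 -3.14136524e+00] [ 0.00440726 -0.3728685   0.11860829]
```

View pics/3.png

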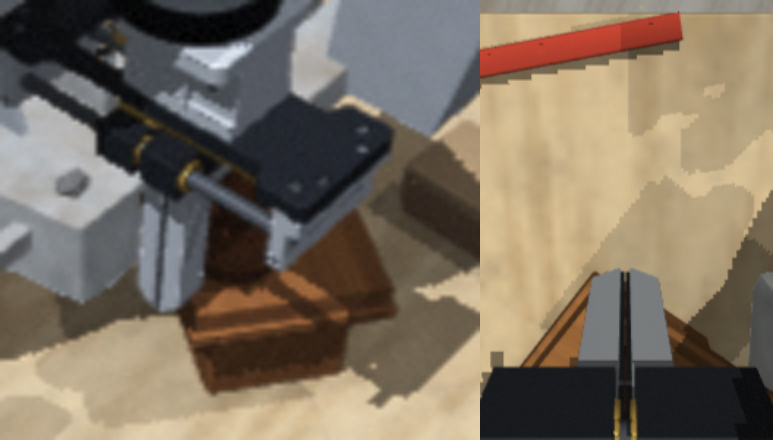

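carry_out(commands=[[1,[-2,0,2],[0,0,0]],[1,[-2,0,0],[0,0,0]],[1,[-2,0,0],[0,0,0]],[1,[-2,0,0],[0,0,0]],[1,[-1.5,0,0],[0,0,0]],[1,[-1,0,0],[0,0,0]],[1,[-1,0,0],[0,0,0]],[1,[-1,0,0],[0,0,0]],[1,[-1,0,0],[0,0,0]],[1,[-1,0,0],[0,0,0]]])

```text
time_s: 6.4
ee_pos: [0.4529, -0.1596, 0.0814]
eef_rot: [3.142, -0.0, -3.141]
force: [0.9, 0.1, -0.3]
grip_width: 0.0
grip_force: 0.0
```

carry_out(commands=[[1,[-1,0,0],[0,0,0]],[1,[-1,0,0],[0,0,0]],[1,[-1,0,0],[0,0,0]],[1,[-1,0,0],[0,0,0]],[1,[-1,0,0],[0,0,0]],[1,[-1,0,0],[0,0,0]],[1,[-1,0,0],[0,0,0]],[1,[-1,0,0],[0,0,0]],[1,[-1,0,0],[0,0,0]],[1,[-1,0,0],[0,0,0]]])

```text
time_s: 7.65
ee_pos: [0.463, -0.1596, 0.0815]
eef_rot: [-3.142, 0.0, -3.141]
force: [-0.6, 0.2, -0.3]
grip_width: 0.0001
grip_force: 0.2
```

carry_out(commands=[[1,[-1,0,0],[0,0,0]],[1,[-1,0,0],[0,0,0]],[1,[-1,0,0],[0,0,0]],[1,[-1,0,0],[0,0,0]],[1,[-1,0,0],[0,0,0]],[1,[-1,0,0],[0,0,0]],[1,[-1,0,0],[0,0,0]],[1,[0,0,0],[0,0,0]],[1,[2,0,0],[0,0,0]],[1,[8,0,0],[0,0,0]]])

```text
time_s: 8.9
ee_pos: [0.4596, -0.1595, 0.0814]
eef_rot: [3.142, 0.0, -3.141]
force: [-0.2, 0.2, 0.1]
grip_width: 0.0006
grip_force: 0.0
```

carry_out(commands=[[1,[10,0,-30],[0,0,0]],[1,[0,0,-50],[0,0,0]],[1,[0,-35,-50],[0,0,0]],[1,[0,-36,-50],[0,0,0]],[1,[0,0,0],[0,0,0]],[1,[0,0,0],[0,0,0]]])

```text
time_s: 9.65
ee_pos: [0.4493, -0.2302, 0.2605]
eef_rot: [3.141, -0.001, 3.141]
force: [-0.0, 0.5, -0.2]
grip_width: 0.0003
grip_force: 0.0
```

Run:
```python
from h import *
o=ctrl.get_obs();print(o['time_s'],o['ee_pos'],o['eef_rot'],o['force'])
r=look(['wrist']);np.savez('w4.npz',**{k:r[k] for k in r})
cv2.imwrite('pics/w4.png',cv2.resize(r['img'][201:351,280:480],None,fx=4,fy=4,interpolation=cv2.INTER_CUBIC))
```

```text
9.65 [ 0.44928584 -0.23019401  0.26046271] [ 3.14075053e+00 -1.14014626e-03  3.14140917e+00] [-0.04341504  0.45603997 -0.18943616]
wrist finial [(0.68, [0.5031, -0.1608, 0.0742])]
wrist finial_foot [(0.74, [0.5032, -0.1611, 0.0873]), (0.24, [0.5042, -0.1589, 0.1418])]
wrist finial_top [(0.88, [0.5053, -0.1568, 0.1402])]
wrist cap_hole [(0.82, [0.5133, -0.1654, 0.0747])]
wrist newel_cap [(0.91, [0.5131, -0.1658, -0.0013]), (0.19, [0.5016, -0.1564, 0.085])]
```

View pics/w4.png

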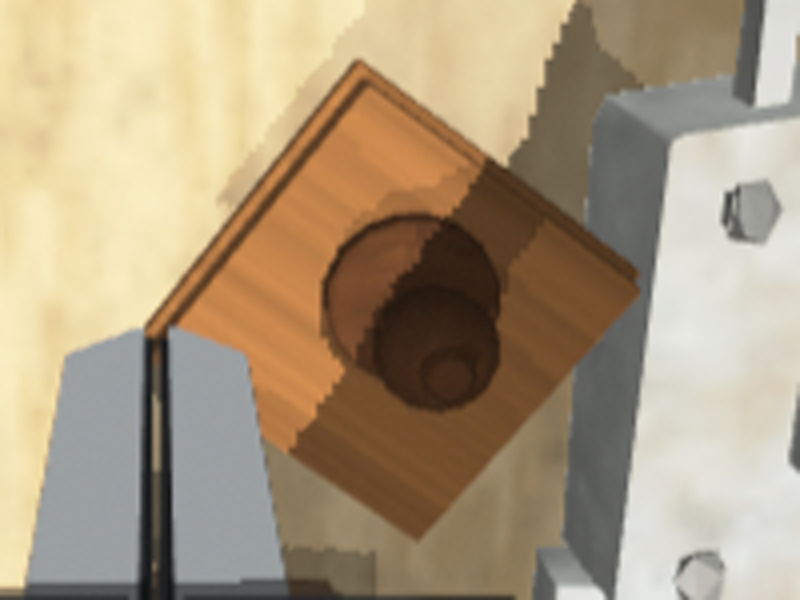

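The finial has slid about 16 mm and is upright. The foot rim now spans 324 to 499 with its top at 212, and the button is at (451,373). I'll check the lateral offset by overlaying the model.

Run:
```python
from h import *
r2,r4=np.load('w2.npz'),np.load('w4.npz')
f=lambda r,p,z: ray(r,np.float64(p)/4+[280,201],z)
print('foot',f(r4,[[411.5,300],[324,300],[499,300],[411,212]],.0915).round(4).tolist())
print('button',f(r4,[[451,373]],.140).round(4),'hole',f(r2,[[396,316]],.076).round(4))
c=f(r4,[[368,80],[639,290],[420,541],[165,330]],.076);print(c.round(4).tolist(),c.mean(0).round(4))
t=np.linspace(0,2*np.pi,60)
def draw(r,x,y,z,R,im,col):
    p=cv2.projectPoints(np.c_[x+R*np.cos(t),y+R*np.sin(t),z+0*t],r['rvec'],r['tvec'],r['camera_matrix'],None)[0].reshape(-1,2)
    cv2.polylines(im,[np.int32((p-[280,201])*4+2)],True,col,1)
ims=[]
for r,fx,fy in((r2,.487,-.159),(r4,.5030,-.1595)):
    im=cv2.resize(r['img'][201:351,280:480],None,fx=4,fy=4,interpolation=cv2.INTER_CUBIC)
    draw(r,.5148,-.160,.076,.014,im,(0,255,0)); draw(r,fx,fy,.0915,.024,im,(255,255,0)); draw(r,fx,fy,.14,.005,im,(0,255,255))
    # cap outline at yaw fitted
    q=cv2.projectPoints(c,r['rvec'],r['tvec'],r['camera_matrix'],None)[0].reshape(-1,2)
    ims.append(im[50:550,250:640])
cv2.imwrite('pics/ov.png',np.hstack(ims))
```

```text
foot [[0.502, -0.1589, 0.0915], [0.502, -0.1826, 0.0915], [0.502, -0.1351, 0.0915], [0.4769, -0.1604, 0.0915]]
button [[ 0.5016 -0.1583  0.14  ]] hole [[ 0.514  -0.1601  0.076 ]]
[[0.4444, -0.1709, 0.076], [0.5051, -0.0915, 0.076], [0.5854, -0.149, 0.076], [0.5172, -0.2256, 0.076]] [ 0.513  -0.1593  0.076 ]
```

View pics/ov.png

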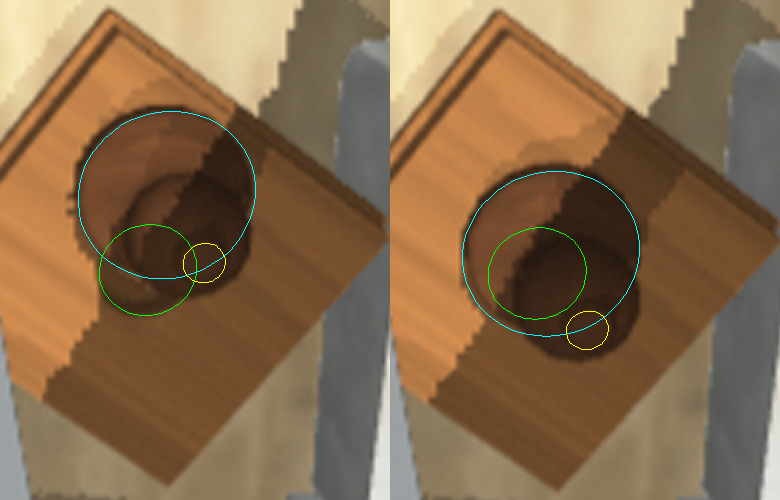

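The overlay fits: the hole is at about (0.5145,-0.160) and the finial at (0.502,-0.1595). That leaves about 12.5 mm straight along +x, ending at TCP x ≈ 0.4825.

carry_out(commands=[[1,[0,36,50],[0,0,0]],[1,[0,35,50],[0,0,0]],[1,[0,0,50],[0,0,0]],[1,[0,0,24],[0,0,0]],[1,[0,0,6],[0,0,0]],[1,[-8,0,0],[0,0,0]],[1,[-6,0,0],[0,0,0]],[1,[-3,0,0],[0,0,0]],[1,[-1,0,0],[0,0,0]],[1,[0,0,0],[0,0,0]]])

```text
time_s: 11.2
ee_pos: [0.4679, -0.1596, 0.0816]
eef_rot: [-3.141, 0.0, -3.141]
force: [0.3, 0.2, 0.1]
grip_width: 0.0003
grip_force: 0.0
```

carry_out(commands=[[1,[-1,0,0],[0,0,0]],[1,[-1,0,0],[0,0,0]],[1,[-1,0,0],[0,0,0]],[1,[-1,0,0],[0,0,0]],[1,[-1,0,0],[0,0,0]],[1,[-0.5,0,0],[0,0,0]],[1,[-0.5,0,0],[0,0,0]],[1,[-0.5,0,0],[0,0,0]],[1,[-0.5,0,0],[0,0,0]],[1,[-0.5,0,0],[0,0,0]]])

```text
time_s: 12.45
ee_pos: [0.4754, -0.1596, 0.0815]
eef_rot: [-3.142, -0.0, -3.141]
force: [-0.8, -0.1, 0.4]
grip_width: 0.0001
grip_force: 0.4
```

carry_out(commands=[[1,[-0.5,0,0],[0,0,0]],[1,[-0.5,0,0],[0,0,0]],[1,[-0.5,0,0],[0,0,0]],[1,[-0.5,0,0],[0,0,0]],[1,[-0.5,0,0],[0,0,0]],[1,[-0.5,0,0],[0,0,0]]])

```text
time_s: 13.2
ee_pos: [0.4784, -0.1596, 0.0814]
eef_rot: [-3.142, 0.0, -3.141]
force: [-0.7, -0.7, 0.6]
grip_width: 0.0006
grip_force: 0.2
```

carry_out(commands=[[1,[-0.5,0,0],[0,0,0]],[1,[-0.5,0,0],[0,0,0]],[1,[-0.5,0,0],[0,0,0]],[1,[-0.5,0,0],[0,0,0]]])

```text
time_s: 13.7
ee_pos: [0.4804, -0.1596, 0.0814]
eef_rot: [-3.142, -0.0, -3.141]
force: [0.0, 0.4, 0.1]
grip_width: 0.0005
grip_force: 0.2
```

carry_out(commands=[[1,[-0.5,0,0],[0,0,0]],[1,[-0.5,0,0],[0,0,0]],[1,[-0.5,0,0],[0,0,0]],[1,[0,0,0],[0,0,0]]])

```text
time_s: 14.2
ee_pos: [0.4819, -0.1596, 0.0814]
eef_rot: [3.142, -0.0, -3.141]
force: [0.4, 0.8, 0.0]
grip_width: 0.0003
grip_force: 0.1
```

Run:
```python
from h import *
r=look(['scene','top','wrist'],('finial_foot','finial_top','cap_hole'))
```

```text
scene finial_foot [(0.62, [0.5169, -0.1627, 0.0876]), (0.51, [0.4421, 0.2876, 0.0092])]
scene finial_top [(0.82, [0.5305, -0.17, 0.1364]), (0.56, [0.4485, 0.2863, 0.0627]), (0.5, [0.3708, 0.1827, -0.0051]), (0.48, [0.5191, -0.1579, 0.0055])]
scene cap_hole [(0.86, [0.5127, -0.1583, 0.0798])]
top finial_foot [(0.54, [0.446, 0.2916, 0.0088])]
top finial_top [(0.72, [0.4427, 0.2912, 0.065])]
top cap_hole [(0.86, [0.5135, -0.1678, 0.0786])]
wrist finial_foot [(0.92, [0.5143, -0.1587, 0.0873])]
wrist finial_top []
wrist cap_hole []
```

The finial is leaning into the hole. I'll push on in small steps and check after each.

carry_out(commands=[[1,[-0.3,0,0],[0,0,0]],[1,[-0.3,0,0],[0,0,0]],[1,[-0.4,0,0],[0,0,0]],[1,[0,0,0],[0,0,0]]])

```text
time_s: 15.3
ee_pos: [0.4828, -0.1596, 0.0814]
eef_rot: [3.142, -0.0, -3.141]
force: [-1.1, -0.6, -0.9]
grip_width: 0.0007
grip_force: 0.6
```

Run:
```python
from h import *
r=look(['wrist','scene'],('finial_foot','finial_top'))
cv2.imwrite('pics/s5.png',cv2.resize(r['img'][220:330,310:430],None,fx=5,fy=5,interpolation=cv2.INTER_CUBIC))
```

```text
wrist finial_foot [(0.59, [0.5128, -0.1587, 0.0861])]
wrist finial_top []
scene finial_foot [(0.54, [0.5177, -0.1657, 0.0902]), (0.48, [0.4406, 0.2868, 0.0051])]
scene finial_top [(0.71, [0.5312, -0.1696, 0.1367]), (0.52, [0.446, 0.2857, 0.0623])]
```

View pics/s5.png

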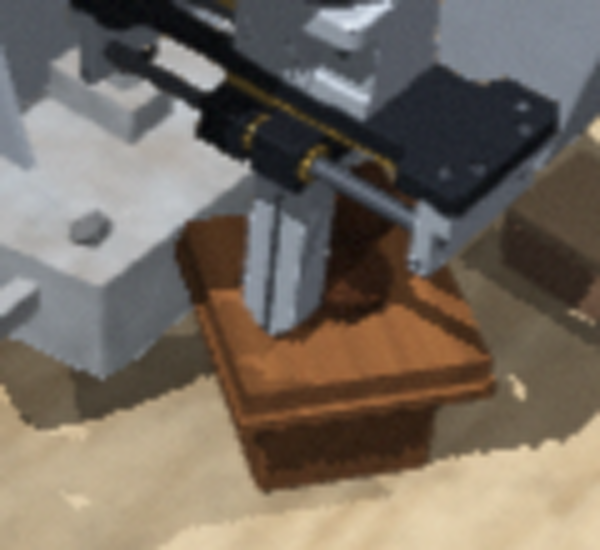

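The finial leans away from the fingers, with its foot at about (360,285) in the crop. I'll keep pushing slowly.

carry_out(commands=[[1,[-0.3,0,0],[0,0,0]],[1,[-0.3,0,0],[0,0,0]],[1,[-0.4,0,0],[0,0,0]],[1,[0,0,0],[0,0,0]]])

```text
time_s: 16.1
ee_pos: [0.4837, -0.1596, 0.0814]
eef_rot: [3.142, -0.0, -3.141]
force: [-2.9, -1.5, 1.3]
grip_width: 0.0006
grip_force: 1.7
```

Run:
```python
from h import *
r=look(['scene'],('finial_foot','finial_top','newel_cap'))
```

```text
scene finial_foot [(0.69, [0.5191, -0.1656, 0.0881]), (0.39, [0.4416, 0.2882, 0.0091])]
scene finial_top [(0.53, [0.53, -0.1688, 0.1372]), (0.49, [0.446, 0.2861, 0.0612])]
scene newel_cap [(0.67, [0.5165, -0.1564, 0.0031])]
```

Resistance is building. I'll release the finger so that friction doesn't hold the foot up, then take a clear look.

carry_out(commands=[[1,[1,0,0],[0,0,0]],[1,[3,0,0],[0,0,0]],[1,[15,0,0],[0,0,0]],[1,[15,0,-30],[0,0,0]],[1,[0,0,-50],[0,0,0]],[1,[0,-35,-50],[0,0,0]],[1,[0,-36,-50],[0,0,0]],[1,[0,0,0],[0,0,0]],[1,[0,0,0],[0,0,0]]])

```text
time_s: 17.42
ee_pos: [0.4496, -0.2302, 0.2606]
eef_rot: [3.141, -0.001, 3.142]
force: [-0.5, 0.3, -0.2]
grip_width: 0.0006
grip_force: 0.0
```

Run:
```python
from h import *
s=look(['scene'],('finial','finial_foot','finial_top','cap_hole'));a=cv2.resize(s['img'][220:330,310:430],None,fx=3.5,fy=3.5,interpolation=cv2.INTER_CUBIC)
r=look(['wrist']);np.savez('w6.npz',**{k:r[k] for k in r})
b=cv2.resize(r['img'][205:345,300:440],None,fx=2.75,fy=2.75,interpolation=cv2.INTER_CUBIC)
print(a.shape,b.shape,ctrl.get_obs()['ee_pos'])
cv2.imwrite('pics/6.png',np.hstack([a[:385],b[:385]]))
```

```text
scene finial [(0.64, [0.5123, -0.1576, 0.0759])]
scene finial_foot [(0.93, [0.5197, -0.1638, 0.0863]), (0.37, [0.4435, 0.2848, 0.0059])]
scene finial_top [(0.67, [0.5238, -0.1717, 0.1357]), (0.61, [0.4471, 0.288, 0.0602])]
scene cap_hole [(0.63, [0.5132, -0.161, 0.0785])]
wrist finial [(0.87, [0.5175, -0.1618, 0.0698])]
wrist finial_foot [(0.74, [0.5127, -0.1616, 0.0867])]
wrist finial_top [(0.98, [0.5181, -0.1705, 0.1385]), (0.73, [0.3513, -0.2171, -0.0002])]
wrist cap_hole []
wrist newel_cap [(0.7, [0.5118, -0.1614, -0.0019]), (0.61, [0.5157, -0.1618, 0.0875])]
(385, 420, 3) (385, 385, 3) [ 0.44992374 -0.23048061  0.26137953]
```

View pics/6.png

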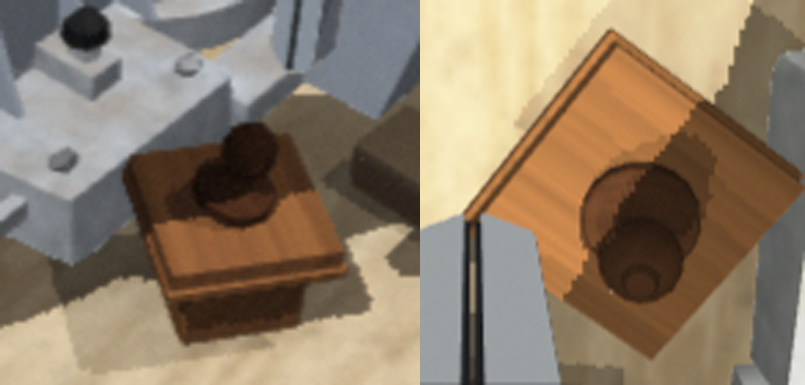

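The finial is seated in x but leans about 0.19 rad towards −y, so its +y side is still on the rim. A gentle nudge on the foot from the +y side should right it.

carry_out(commands=[[1,[-22,40,0],[0,0,0]],[1,[-22,40,0],[0,0,0]],[1,[-21,40,20],[0,0,0]],[1,[0,0,50],[0,0,0]],[1,[0,0,50],[0,0,0]],[1,[0,0,40],[0,0,0]],[1,[0,0,15],[0,0,0]],[1,[0,0,5],[0,0,0]],[1,[0,0,0],[0,0,0]],[1,[0,0,0],[0,0,0]]])

```text
time_s: 19.23
ee_pos: [0.5155, -0.1108, 0.0827]
eef_rot: [-3.141, 0.002, -3.141]
force: [-0.3, -0.3, -0.3]
grip_width: 0.0005
grip_force: 0.0
```

carry_out(commands=[[1,[0,-2,0],[0,0,0]],[1,[0,-2,0],[0,0,0]],[1,[0,-1,0],[0,0,0]],[1,[0,-1,0],[0,0,0]],[1,[0,-1,0],[0,0,0]],[1,[0,-1,0],[0,0,0]],[1,[0,-1,0],[0,0,0]],[1,[0,-1,0],[0,0,0]],[1,[0,0,0],[0,0,0]]])

```text
time_s: 20.35
ee_pos: [0.5149, -0.1206, 0.0814]
eef_rot: [-3.142, -0.0, -3.142]
force: [0.8, 0.3, -0.5]
grip_width: 0.0004
grip_force: 0.0
```

Run:
```python
from h import *
look(['scene','wrist'],('finial_foot','finial_top','finial'))
```

```text
scene finial_foot [(0.83, [0.5147, -0.1652, 0.0857]), (0.55, [0.4395, 0.2857, 0.0086])]
scene finial_top [(0.86, [0.5231, -0.1717, 0.136]), (0.65, [0.672, -0.2185, 0.0004]), (0.35, [0.4455, 0.288, 0.0637])]
scene finial [(0.72, [0.5135, -0.1584, 0.0737])]
wrist finial_foot [(0.87, [0.5125, -0.1582, 0.0826])]
wrist finial_top [(0.77, [0.5217, -0.17, 0.141])]
wrist finial [(0.94, [0.5179, -0.1601, 0.074]), (0.34, [0.5183, -0.1661, 0.1381])]
```

carry_out(commands=[[1,[0,-0.5,0],[0,0,0]],[1,[0,-0.5,0],[0,0,0]],[1,[0,-0.5,0],[0,0,0]],[1,[0,-0.5,0],[0,0,0]],[1,[0,-0.5,0],[0,0,0]],[1,[0,-0.5,0],[0,0,0]]])

```text
time_s: 21.5
ee_pos: [0.5149, -0.1236, 0.0814]
eef_rot: [-3.142, -0.0, -3.141]
force: [0.4, 0.3, -0.7]
grip_width: 0.0003
grip_force: 0.0
```

Run:
```python
from h import *
look(['scene','wrist'],('finial_foot','finial_top'))
```

```text
scene finial_foot [(0.76, [0.5171, -0.1639, 0.0854]), (0.54, [0.4415, 0.2875, 0.0078])]
scene finial_top [(0.68, [0.5236, -0.17, 0.1359]), (0.61, [0.4467, 0.2869, 0.0635])]
wrist finial_foot [(0.72, [0.5103, -0.1601, 0.0824])]
wrist finial_top [(0.93, [0.5213, -0.167, 0.142])]
```

carry_out(commands=[[1,[0,-0.5,0],[0,0,0]],[1,[0,-0.5,0],[0,0,0]],[1,[0,0,0],[0,0,0]]])

```text
time_s: 22.18
ee_pos: [0.5149, -0.1246, 0.0815]
eef_rot: [-3.142, 0.0, -3.141]
force: [0.1, -0.5, 0.0]
grip_width: 0.0002
grip_force: 0.0
```

Run:
```python
from h import *
look(['scene','wrist'],('finial_foot','finial_top'))
```

```text
scene finial_foot [(0.6, [0.5184, -0.1658, 0.0875]), (0.56, [0.4399, 0.2869, 0.0084])]
scene finial_top [(0.8, [0.524, -0.1713, 0.1368]), (0.4, [0.4444, 0.2905, 0.0623])]
wrist finial_foot [(0.69, [0.5117, -0.1623, 0.0868])]
wrist finial_top [(0.71, [0.5195, -0.1702, 0.1363]), (0.41, [0.6733, -0.2185, -0.0004])]
```

carry_out(commands=[[1,[0,-0.5,0],[0,0,0]],[1,[0,-0.5,0],[0,0,0]],[1,[0,0,0],[0,0,0]]])

```text
time_s: 22.85
ee_pos: [0.5149, -0.1256, 0.0815]
eef_rot: [-3.142, 0.0, -3.141]
force: [-0.1, -0.6, 0.3]
grip_width: 0.0005
grip_force: 0.0
```

carry_out(commands=[[1,[0,-0.5,0],[0,0,0]],[1,[0,-0.5,0],[0,0,0]],[1,[0,0,0],[0,0,0]]])

```text
time_s: 23.22
ee_pos: [0.5149, -0.1266, 0.0815]
eef_rot: [-3.142, -0.0, -3.141]
force: [0.1, 0.3, 0.1]
grip_width: 0.0005
grip_force: 0.0
```

Run:
```python
from h import *
look(['scene','wrist'],('finial_foot','finial_top'))
```

```text
scene finial_foot [(0.88, [0.5157, -0.1661, 0.0858]), (0.51, [0.4428, 0.2883, 0.0069])]
scene finial_top [(0.68, [0.5154, -0.1579, 0.0014]), (0.57, [0.5199, -0.1714, 0.1346]), (0.51, [0.4468, 0.2894, 0.0621])]
wrist finial_foot [(0.62, [0.5105, -0.162, 0.0843])]
wrist finial_top [(0.94, [0.5169, -0.1663, 0.1382])]
```

carry_out(commands=[[1,[0,-0.5,0],[0,0,0]],[1,[0,-0.5,0],[0,0,0]],[1,[0,0,0],[0,0,0]]])

```text
time_s: 23.9
ee_pos: [0.5149, -0.1276, 0.0815]
eef_rot: [-3.142, 0.0, -3.142]
force: [0.5, 0.2, -0.3]
grip_width: 0.0004
grip_force: 0.0
```

Run:
```python
from h import *
look(['scene'],('finial_foot','finial_top'))
r=look(['wrist'],('finial_foot','finial_top'))
np.savez('w7.npz',**{k:r[k] for k in r})
P,_=cv2.projectPoints(np.float64([[.5148,-.16,.1]]),r['rvec'],r['tvec'],r['camera_matrix'],None);u,v=P.ravel().astype(int);print(u,v,r['img'].shape)
x0,y0=max(0,u-70),max(0,v-75)
b=cv2.resize(r['img'][y0:y0+140,x0:x0+140],(560,560),interpolation=cv2.INTER_CUBIC);print(x0,y0)
cv2.imwrite('pics/7.png',b)
```

```text
scene finial_foot [(0.97, [0.517, -0.1659, 0.0825]), (0.5, [0.4404, 0.2864, 0.0102])]
scene finial_top [(0.84, [0.5196, -0.162, 0.1324]), (0.54, [0.4464, 0.2864, 0.0651])]
wrist finial_foot [(0.88, [0.5134, -0.1608, 0.0796])]
wrist finial_top [(0.68, [0.5151, -0.1603, 0.1341])]
253 313 (480, 640, 3)
183 238
```

View pics/7.png

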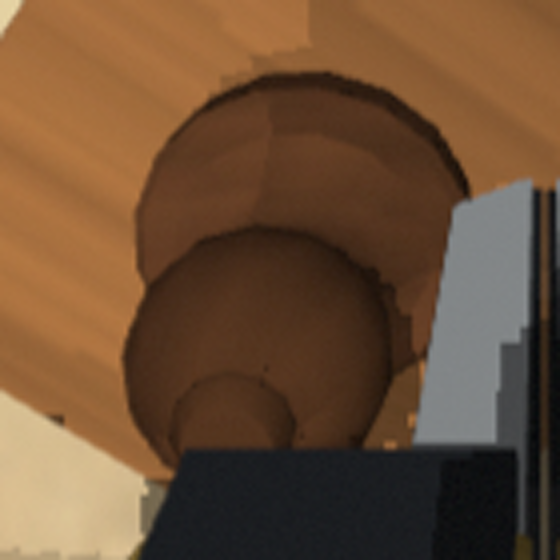

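The last picture shows the finial upright: ball and foot are concentric, with the foot at about (300,200) in the crop. The networks put its top at (0.515,-0.160,0.134), which is the seated height. I'll back off and go over the top.

carry_out(commands=[[1,[0,1,0],[0,0,0]],[1,[0,9,0],[0,0,0]],[1,[0,0,-40],[0,0,0]],[1,[0,0,-40],[0,0,0]],[1,[0,0,0],[0,0,0]]])

```text
time_s: 24.82
ee_pos: [0.516, -0.1174, 0.1642]
eef_rot: [-3.14, 0.005, -3.141]
force: [1.1, -0.8, -0.0]
grip_width: 0.0007
grip_force: 0.0
```

Run:
```python
from h import *
look(['scene','wrist'],('finial','finial_foot','finial_top','newel_cap'))
print(ctrl.get_obs()['ee_pos'],ctrl.get_obs()['force'])
```

```text
scene finial [(0.93, [0.5097, -0.1579, 0.0712])]
scene finial_foot [(0.8, [0.5182, -0.1635, 0.082]), (0.37, [0.4418, 0.2864, 0.0069])]
scene finial_top [(0.7, [0.3701, 0.1815, -0.0026]), (0.64, [0.5187, -0.1596, 0.1317]), (0.49, [0.4462, 0.2878, 0.0608])]
scene newel_cap [(0.85, [0.5186, -0.1596, 0.0016])]
wrist finial [(0.56, [0.5138, -0.162, 0.0709])]
wrist finial_foot [(0.95, [0.51, -0.1619, 0.0808]), (0.58, [0.5134, -0.3093, 0.0008])]
wrist finial_top [(0.55, [0.5171, -0.1577, 0.1364])]
wrist newel_cap [(0.57, [0.5109, -0.1627, 0.0026])]
[ 0.51477024 -0.1175543   0.16104768] [-0.54820151  0.33717469  0.33662853]
```

carry_out(commands=[[1,[0,-22,0],[0,0,0]],[1,[0,-21,0],[0,0,0]],[1,[0,0,12],[0,0,0]],[1,[0,0,8],[0,0,0]],[1,[0,0,2],[0,0,0]],[1,[0,0,1],[0,0,0]],[1,[0,0,1],[0,0,0]],[1,[0,0,1],[0,0,0]],[1,[0,0,0],[0,0,0]],[1,[0,0,0],[0,0,0]]])

```text
time_s: 26.58
ee_pos: [0.5149, -0.1606, 0.1365]
eef_rot: [-3.142, 0.0, -3.141]
force: [-0.5, -0.2, -0.3]
grip_width: 0.0007
grip_force: 0.0
```

carry_out(commands=[[1,[0,0,0.5],[0,0,0]],[1,[0,0,0.5],[0,0,0]],[1,[0,0,0.5],[0,0,0]],[1,[0,0,0.5],[0,0,0]],[1,[0,0,0],[0,0,0]]])

```text
time_s: 27.2
ee_pos: [0.5149, -0.1606, 0.1344]
eef_rot: [3.142, -0.0, -3.141]
force: [0.7, 0.3, 0.7]
grip_width: 0.0005
grip_force: 0.0
```

carry_out(commands=[[1,[0,0,0.5],[0,0,0]],[1,[0,0,0.5],[0,0,0]],[1,[0,0,0],[0,0,0]]])

```text
time_s: 27.58
ee_pos: [0.515, -0.1606, 0.1337]
eef_rot: [-3.141, 0.0, -3.141]
force: [-1.3, -0.0, 4.0]
grip_width: 0.0006
grip_force: 2.0
```

carry_out(commands=[[1,[0,0,0.5],[0,0,0]],[1,[0,0,0.5],[0,0,0]],[1,[0,0,0],[0,0,0]]])

```text
time_s: 27.95
ee_pos: [0.5152, -0.1607, 0.1335]
eef_rot: [-3.141, 0.001, -3.141]
force: [-4.1, 2.0, 12.0]
grip_width: 0.0006
grip_force: 6.3
```

It is pressed home with about 12 N at z ≈ 0.134. Now I'll lift straight off.

carry_out(commands=[[1,[0,0,0],[0,0,0]],[1,[0,0,-2],[0,0,0]],[1,[0,0,-5],[0,0,0]],[1,[0,0,-30],[0,0,0]],[1,[0,0,-50],[0,0,0]],[1,[0,-30,-40],[0,0,0]],[1,[0,-40,0],[0,0,0]],[1,[0,0,0],[0,0,0]],[1,[0,0,0],[0,0,0]]])

```text
time_s: 29.08
ee_pos: [0.5148, -0.2301, 0.2591]
eef_rot: [3.141, -0.001, -3.142]
force: [-0.0, 0.4, -0.1]
grip_width: 0.0004
grip_force: 0.0
```

Run:
```python
from h import *
look(['scene','wrist'],('finial','finial_foot','finial_top','newel_cap'))
o=ctrl.get_obs();print(o['time_s'],o['ee_pos'],o['force'])
```

```text
scene finial [(0.97, [0.5123, -0.1582, 0.0683])]
scene finial_foot [(0.97, [0.5158, -0.1649, 0.0813]), (0.58, [0.4405, 0.2861, 0.011])]
scene finial_top [(0.36, [0.4438, 0.2861, 0.0614])]
scene newel_cap [(0.6, [0.5131, -0.1589, 0.0063]), (0.39, [0.5142, -0.3095, 0.0005])]
wrist finial [(0.72, [0.519, -0.1598, 0.0716])]
wrist finial_foot [(0.62, [0.5112, -0.1578, 0.0819])]
wrist finial_top [(0.73, [0.5161, -0.1583, 0.1344])]
wrist newel_cap [(0.65, [0.5112, -0.1641, -0.0031])]
29.575 [ 0.51493712 -0.23040557  0.25947593] [-0.80427982 -0.14537809  1.17520582]
```

```bash
python3 -c "
from station import ctrl
print(ctrl.hand_in())"
```

```text
the job is handed in; nothing more can be done
None
```

The finial's tenon dropped into the hole and I pressed it down on top with about 12 N. It measured upright at the seated height, the hand is clear, and the job is handed in at about 30 s; no verdict came back.

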